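# Fit a turntable bearing flange on its studs and lock it with the keeper

### The job

The bearing flange on the propped-up turntable chassis is hung on its spigot but sits up on the tips of the three studs. Turn it until its three holes line up with the studs and seat it fully home, flat on the seat plate; then slide the keeper all the way in over its rim and let go, leaving the other things on the bench where they are.

Things in the scene. Friction and masses are not known exactly. Their poses are not given: they have to be found in the camera images.
- plinth: Fixed: black upside-down turntable chassis, slab 280 x 260 x 30 mm, propped on a white foam wedge; its face is tilted 28 deg from level and leans to the robot. Origin: on the hub axis at the seat face (top of a 132 mm round aluminium plate, 6 mm above the slab). z: hub axis, out of the face, up and to the robot; x: up the slope; y: level, towards the keeper. Feet rise 16 mm above the seat face.
- spigot_tip (a point): Tip of the steel spigot that stands on the hub axis: 17 mm diameter, 24 mm high above the seat face, the last 4 mm chamfered. Axes as the plinth's.
- stud_tip (a point): Tip of one of three steel studs: 8 mm diameter, 14 mm high above the seat face, the last 4 mm tapering to 4 mm diameter. They stand 42 mm from the hub axis, fixed, at 0 (this one), 120 and 240 deg from the plinth's x towards its y. Axes as the plinth's.
- flange_mid (a point): Loose aluminium bearing flange, 0.3 to 0.5 kg: disc 116 mm diameter, 10 mm thick, with a hexagonal tubular boss, 40 mm across flats; 60 mm high in all. The point is on its axis, 30 mm above the disc's underside; z is its axis, away from the chassis. The flats face 0, 60, 120... deg from x. It starts on the spigot with its underside on the stud tips; seated, the point is 30 mm above the seat face.
- flange_hole (a point): Middle of one of the flange's three 13 mm through holes, at the disc's underside. They lie 42 mm from the flange's axis at 0 (this one), 120 and 240 deg from its x towards its y. At the start they are 23 to 60 deg out of line with the studs; any hole may go on any stud. The bore that goes over the spigot is a hexagon 21 mm across.
- keeper (a joint): Travel in m of the steel keeper, a flat tongue that slides straight towards the hub axis (plinth's -y): 0 fully out, 0.022 fully in, lapping 12 mm over the seated flange's rim. Starts between 0 and 0.006. It rubs with about 3 N and stays where it is left. It runs 12.5 mm above the seat face: it passes over a seated flange, but strikes the rim of a raised one.
- keeper_tab (a point): Middle of the keeper's upright steel tab, 44 mm wide (plinth's x), 12 mm thick (y), 42 mm high (z), its top 59.5 mm above the seat face. The point is 38.5 mm above the seat face, and 108 mm from the hub axis along the plinth's y with the keeper fully out, 86 mm fully in. Axes as the plinth's.
- oil: Bystander: white bottle, 56 mm diameter, 130 mm high; origin under its foot.
- tray: Bystander: open blue tray, 100 x 120 x 40 mm; origin under its middle.
- weight: Bystander: dark steel stepped record weight, 72 mm diameter, 55 mm high; origin under its foot.

How it is judged:
By the outcome, as a careful person would: the job done as asked, in the order asked, and still so for the second after the job is handed in, with the robot touching nothing.
It also fails if it takes over 42 s, if anything falls off the work surface, if the arm or the gripper's body presses on something with over 40 N, if the wrist force passes 120 N, or if a joint passes its speed limit or range.

### The arm

A 6-joint arm with a two-finger parallel gripper is mounted at the origin on the work surface. World frame = base frame: x ahead of the robot, y to its left, z up, the work surface at z = 0. Lengths are in m, angles in rad, forces in N, time in s.
With the tool pointing down it reaches from about 0.25 to 0.725 m from the base axis. Payload 4 kg.
Tool frame: the origin (TCP) lies at the very end of the fingers, on their centre line; the grasp point (between the pads) lies 19 mm behind it (ctrl.tcp_to_grasp is the distance from the TCP to the grasp point, in m); z points along the fingers, y is the line along which they close (so a half turn about z gives the same grasp; the last joint's range is limited). The gripper opens to 85 mm and grips with 20 to 120 N. Pads are 22 mm wide; open, the fingers measure 114 mm over their backs; the gripper's body (76 mm by 85 mm) begins 54 mm behind the grasp point. The pads swing forward as they close: fully open they stand 13 mm farther back than shut.
Start: joints at [-1.114, 0.241, 0.005, 1.335, 0, 1.571], TCP at [0.221, -0.449, 0.231] pointing down, gripper open.
Joint ranges: [-2.72, 2.72], [-1.05, 1.87], [-1.09, 1.28], [-1.99, 2.15], [-1.42, 1.44], [-3.14, 3.14]. Speed limits (rad/s): [2.79, 2.79, 3.14, 3.14, 3.14, 3.14].

### API

Orientations are given as a rotation vector (axis times angle).
In Python, from bench import ctrl, vision gives the robot as it stands. The module is installed in compiled form; this text tells all that it offers.
- The arm moves only by the tool play_rows, never from a script. Its arguments are lists of equal length, an entry for each row: "rot": the turn, a rotation vector about the tool's x, y, z in rad, a list of three; "delta_pos": the shift along the tool's x, y, z in m, a list of three; "hand": the opening, from 0 (shut) to 1 (fully open). In form: {"rot": [[rx, ry, rz], ...], "delta_pos": [[dx, dy, dz], ...], "hand": [hand, ...]}. A call has 1 to 12 rows; each row is the pose to reach, as a shift and turn from the pose commanded when the call began, along the tool's axes at that moment; what a row does not reach only later rows make up. A row lasts 1/10 s, in which the tool goes at most 50 mm and 8.59 degrees, less where a joint would pass 70% of its speed; a pose out of reach is approached as far as the arm can. A call with a gripper value outside its range is refused whole. The fingers move at their own pace and stop on an object; "force" is the grip in N (left out, the last holds). Time passes only in rows, so rows that repeat a pose let the fingers close. It gives the time, the measured TCP pose, the force and the opening at its end, in the units of the state.
- ctrl.read_state(): the state, without advancing time (a new reading comes with each control period).
- vision.read_camera(name): name is "scene" or "top" or "wrist"; returns a dict with "img" (400x640x3 uint8, red, green, blue), "intrinsics" (3x3 intrinsics, pixels), "rvec" (rotation vector, rad) and "tvec" (3), from world to camera coordinates, as OpenCV has them. Camera axes: x right, y down, z forward; pixel columns grow to the right and rows downward; lengths in m; the calibration is good to about 2 mm. A picture is of the moment at which its call begins. There is no depth.
- ctrl.hand_in(): hands the job in, once; it reports no verdict.
Trained networks look in the newest picture that a camera, given by its name, has taken for a name from the list of things; names that differ only in an ending like _2 or _b are one class to them, and where a whole thing is asked for, a point or a joint stands for the part that bears it (a point fixed in the world has none). Each returns a list of dicts, best first, with "confidence" (0 to 1); they miss things now and then, are a little off and sometimes report something else, mostly with a low value. They report only what shows in the picture. A call takes as long as a camera call.
- vision.recognise(camera, query): "centre" ([x, y, z] in m, in the coordinates of the camera as it stood for that picture, good to about 4 mm: the middle of the surface that is visible of it).
- vision.trace(camera, query): "pixels" (400x640 bool, what is visible of it).
- vision.place_of(camera, query): "centre" ([x, y, z] in m, in the coordinates of the camera as it stood for that picture, good to about 4 mm: a listed point, or the origin of a listed thing).
The state is a dict: "time_s": time; "qpos": joint angles; "dq": joint speeds; "tau": joint torques, N m; "tcp_pos": TCP position; "tcp_rot": TCP orientation; "force": force on the tool from outside, world axes, zero at the start; "wrist_torque": the same for the moment, N m; "grip_width": opening from 0.0 (shut) to 1.0 (fully open).
Only numpy, scipy, OpenCV 4.12 (cv2) and the standard library are available. Lean on these libraries where they do the work, as an engineer would, in place of code of your own. Each camera call takes 0.05 s, during which the arm holds its last target. There are 200 camera calls.

## Working session

There is one attempt and no reset: what is moved stays moved. The work goes in short steps, Python scripts to look and compute and a tool call to move; the robot and the scene stay as the last step left them, time stands still between calls to the robot, and variables do not carry over. Pictures are saved under pics/ and viewed, on a budget of 10 in all, crops included, one or two more only if the job needs it, and the job is handed in when it is done.

Besides the shell and the picture viewer there is one more tool, called as name(argument=value, ...) on one line, values as JSON. play_rows: Moves the arm, as the interface text tells. Its arguments: {"type":"object","properties":{"rot":{"type":"array"},"delta_pos":{"type":"array"},"hand":{"type":"array"},"force":{"type":"number"}},"required":["rot","delta_pos","hand"]}

```bash
mkdir -p pics; cat > h.py <<'E'
import numpy as np, cv2
from scipy.spatial.transform import Rotation as R
from bench import ctrl, vision
np.set_printoptions(precision=4,suppress=True)
def cam(name):
    c=vision.read_camera(name); M=R.from_rotvec(np.ravel(c['rvec'])).as_matrix(); return c,M,np.ravel(c['tvec'])
def find(name,q,c,f='place_of'):
    _,M,t=c; return [(round(d['confidence'],2),M.T@(np.array(d['centre'])-t)) for d in getattr(vision,f)(name,q)[:3]]
def save(c,n): cv2.imwrite('pics/'+n,c[0]['img'][:,:,::-1])
def proj(p,c): 
    q=c[1]@np.asarray(p)+c[2]; k=c[0]['intrinsics']@q; return k[:2]/k[2]
E
python3 - <<'E'
from h import *
print(ctrl.read_state(), ctrl.tcp_to_grasp)
ims=[]
for n in ['scene','top']:
    c=cam(n); ims.append(c[0]['img']); print(n,'cam at',-c[1].T@c[2])
    for q in ['plinth','spigot_tip','stud_tip','flange_mid','flange_hole','keeper_tab','oil','tray','weight']: print(q,find(n,q,c))
cv2.imwrite('pics/a.png',cv2.resize(np.vstack(ims),None,fx=.75,fy=.75)[:,:,::-1])
E
```

```text
{'time_s': 0.0, 'qpos': array([-1.114 ,  0.2415,  0.0037,  1.3352, -0.    ,  1.5708]), 'dq': array([-0.0013,  0.    , -0.0003,  0.0009,  0.0007,  0.    ]), 'tau': array([  0.0011, -37.2322,  25.2405,   0.017 ,   0.0002,   0.    ]), 'tcp_pos': array([ 0.2203, -0.4482,  0.2304]), 'tcp_rot': array([-3.058 , -0.7108,  0.0008]), 'force': array([ 0.6964, -0.6382, -0.5205]), 'wrist_torque': array([ 0.0124, -0.0031, -0.0156]), 'grip_width': 1.0008611083445798} 0.0187
scene cam at [ 1.1085 -0.6406  0.8587]
plinth [(0.75, array([0.5204, 0.0079, 0.1129]))]
spigot_tip [(0.81, array([0.5124, 0.0098, 0.1313]))]
stud_tip [(0.6, array([0.5527, 0.0049, 0.1428]))]
flange_mid [(0.98, array([0.5037, 0.0036, 0.1495])), (0.21, array([ 0.5809,  0.3231, -0.001 ]))]
flange_hole [(0.65, array([0.5191, 0.0458, 0.1265]))]
keeper_tab []
oil [(0.88, array([0.583 , 0.3209, 0.0011]))]
tray []
weight [(0.82, array([ 0.4205,  0.3164, -0.0001])), (0.44, array([0.5183, 0.0479, 0.1236])), (0.32, array([0.5109, 0.0081, 0.131 ]))]
top cam at [ 0.3571 -0.0085  1.1985]
plinth []
spigot_tip []
stud_tip [(0.75, array([0.5528, 0.0097, 0.1437]))]
flange_mid [(0.67, array([0.5012, 0.0042, 0.1488]))]
flange_hole [(0.68, array([0.5112, 0.0477, 0.1217]))]
keeper_tab [(0.65, array([0.4962, 0.1098, 0.1466]))]
oil [(0.87, array([0.5808, 0.3141, 0.0037]))]
tray []
weight [(0.82, array([ 0.4199,  0.3157, -0.0011]))]
```

View pics/a.png

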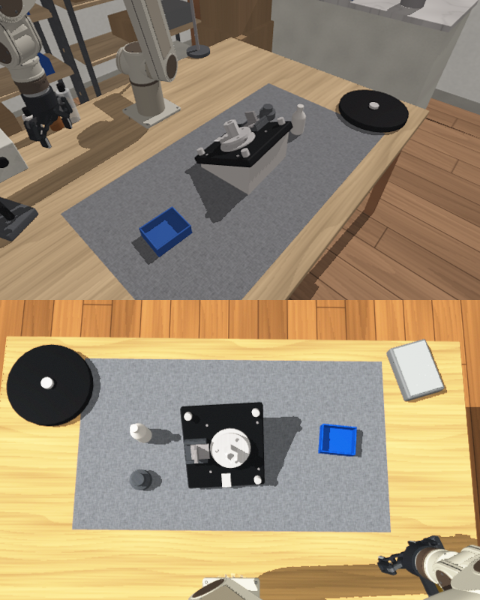

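The scene view shows the flange on the tilted chassis at about (235,135). In the top view it is at (230,448), the keeper is to its left at (197,452), and the tray, bottle and weight are clear of it. The flange and stud estimates agree with an origin near (0.523, 0.004, 0.110). Next I'll move above the hub axis for a close look.

```bash
cat >> h.py <<'E'
def frame(yaw,t=np.radians(28)):
    return R.from_euler('z',yaw).as_matrix()@np.array([[np.cos(t),0,-np.sin(t)],[0,1,0],[np.sin(t),0,np.cos(t)]])
def go(Rt,pt):
    s=ctrl.read_state(); R0=R.from_rotvec(s['tcp_rot']).as_matrix()
    r=R.from_matrix(R0.T@Rt).as_rotvec(); d=R0.T@(np.array(pt)-s['tcp_pos'])
    print('t',s['time_s'],'rot',r,'dpos',d,'deg',np.degrees(np.linalg.norm(r)))
E
python3 - <<'E'
from h import *
P=frame(0); Rt=np.c_[P[:,1],P[:,0],-P[:,2]]
go(Rt,np.array([.523,.004,.11])+P[:,2]*.2)
E
```

```text
t 1.0 rot [-0.4367  0.272  -1.0907] dpos [ 0.3869 -0.3143 -0.0553] deg 69.09766959123932
```

play_rows(rot=[[-0.437,0.272,-1.091],[-0.437,0.272,-1.091],[-0.437,0.272,-1.091],[-0.437,0.272,-1.091],[-0.437,0.272,-1.091],[-0.437,0.272,-1.091],[-0.437,0.272,-1.091],[-0.437,0.272,-1.091],[-0.437,0.272,-1.091],[-0.437,0.272,-1.091],[-0.437,0.272,-1.091],[-0.437,0.272,-1.091]], delta_pos=[[0.387,-0.314,-0.055],[0.387,-0.314,-0.055],[0.387,-0.314,-0.055],[0.387,-0.314,-0.055],[0.387,-0.314,-0.055],[0.387,-0.314,-0.055],[0.387,-0.314,-0.055],[0.387,-0.314,-0.055],[0.387,-0.314,-0.055],[0.387,-0.314,-0.055],[0.387,-0.314,-0.055],[0.387,-0.314,-0.055]], hand=[1,1,1,1,1,1,1,1,1,1,1,1])

```text
time_s: 2.2
tcp_pos: [0.4293, 0.0061, 0.2863]
tcp_rot: [1.942, 1.955, 0.487]
force: [0.2, -0.8, -0.0]
grip_width: 1.0
```

```bash
python3 - <<'E'
from h import *
s=ctrl.read_state(); print(s['time_s'],s['tcp_pos'],s['tcp_rot'],s['qpos'])
c=cam('wrist'); save(c,'b.png'); print('cam',-c[1].T@c[2], 'axis',c[1][2])
for q in ['plinth','spigot_tip','stud_tip','flange_mid','flange_hole','keeper_tab']: print(q,[(a,p,proj(p,c)) for a,p in find('wrist',q,c)])
E
```

```text
2.2 [0.4293 0.0061 0.2863] [1.9424 1.955  0.4868] [ 0.0186 -0.301  -0.496   0.8873 -0.0062  1.5814]
cam [0.3621 0.0758 0.4121] axis [ 0.4524 -0.272  -0.8493]
plinth [(0.96, array([0.5205, 0.0088, 0.1162]), array([318.624 , 169.0938]))]
spigot_tip [(0.82, array([0.5092, 0.0059, 0.1388]), array([319.2818, 176.9806]))]
stud_tip []
flange_mid [(0.75, array([0.5037, 0.0072, 0.1467]), array([318.083, 177.797]))]
flange_hole [(0.7, array([0.5137, 0.0485, 0.1242]), array([316.5824, 132.2584]))]
keeper_tab [(0.82, array([0.4966, 0.1127, 0.1464]), array([311.4148,  59.7369]))]
```

View pics/b.png

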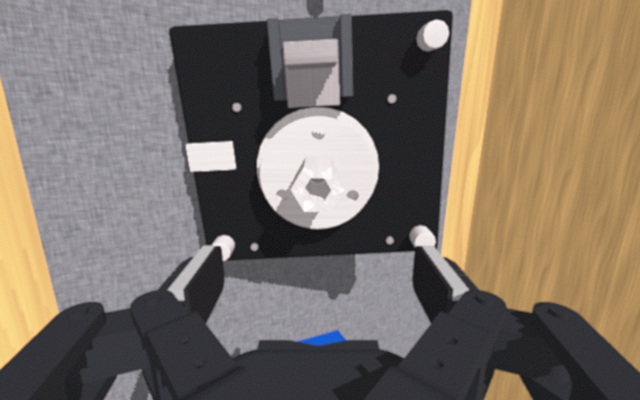

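The wrist view looks down on the face with image right being up the slope. The disc is centred near (318,168), its holes are at about (318,134), (283,194) and (352,194), and the keeper tab is at (311,55). The slab is yawed by a few degrees. I'll measure this precisely on a zoomed crop.

```bash
cat >> h.py <<'E'
def onplane(uv,c,P,o,z):
    "pixel -> plinth coords on plane z"
    d=c[1].T@np.linalg.inv(c[0]['intrinsics'])@np.array([uv[0],uv[1],1.]); C=-c[1].T@c[2]
    a=P.T@(C-o); b=P.T@d; return a+b*(z-a[2])/b[2]
E
python3 - <<'E'
from h import *
c=cam('wrist'); im=c[0]['img']
cv2.imwrite('pics/c.png',cv2.resize(im[95:245,240:400],None,fx=4,fy=4,interpolation=cv2.INTER_CUBIC)[:,:,::-1])
o=np.array([.523,.006,.111]); P=frame(0)
for uv in [(170,28),(452,12),(437,253),(207,260)]: print('corner',onplane(uv,c,P,o,-.006))
for uv in [(318,134),(283,194),(352,194)]: print('hole',onplane(uv,c,P,o,.024))
m=vision.trace('wrist','flange_mid')[0]['pixels']; k,_=cv2.findContours(m.astype(np.uint8),0,2); k=max(k,key=cv2.contourArea)
print('flange bbox',cv2.boundingRect(k))
h=cv2.convexHull(k)[:,0]; q=np.array([onplane(u,c,P,o,.024)[:2] for u in h]); print('circ',cv2.minEnclosingCircle(q.astype(np.float32)))
m=vision.trace('wrist','keeper_tab')
if m: 
  k,_=cv2.findContours(m[0]['pixels'].astype(np.uint8),0,2); print('keeper bbox',cv2.boundingRect(max(k,key=cv2.contourArea)))
for n in ['wrist','wrist','scene','top']:
    c=cam(n)
    for q in ['plinth','spigot_tip','stud_tip','flange_mid','keeper_tab']: print(n,q,find(n,q,c)[:1])
E
```

```text
corner [-0.1458  0.1373 -0.006 ]
corner [ 0.1303  0.1501 -0.006 ]
corner [ 0.1411 -0.1074 -0.006 ]
corner [-0.1347 -0.1155 -0.006 ]
hole [-0.0005  0.0365  0.024 ]
hole [-0.0369 -0.0246  0.024 ]
hole [ 0.0344 -0.0249  0.024 ]
flange bbox (260, 111, 114, 113)
circ ((-0.0020807869732379913, 0.0011389184510335326), 0.05832570791244507)
keeper bbox (282, 32, 57, 71)
wrist plinth [(0.73, array([0.522 , 0.0082, 0.1127]))]
wrist spigot_tip [(0.77, array([0.5081, 0.01  , 0.1359]))]
wrist stud_tip []
wrist flange_mid [(0.85, array([0.5024, 0.0064, 0.148 ]))]
wrist keeper_tab [(0.81, array([0.4962, 0.1114, 0.1451]))]
wrist plinth [(0.85, array([0.5208, 0.0081, 0.1129]))]
wrist spigot_tip [(0.67, array([0.5093, 0.0077, 0.1336]))]
wrist stud_tip []
wrist flange_mid [(0.87, array([0.5027, 0.0069, 0.1489]))]
wrist keeper_tab [(0.93, array([0.4936, 0.113 , 0.1476]))]
scene plinth [(0.75, array([0.5227, 0.0082, 0.1107]))]
scene spigot_tip [(0.6, array([0.5132, 0.0094, 0.1299]))]
scene stud_tip [(0.78, array([0.5513, 0.0077, 0.1441]))]
scene flange_mid [(0.69, array([0.5045, 0.004 , 0.1512]))]
scene keeper_tab [(0.72, array([0.4972, 0.1096, 0.1471]))]
top plinth []
top spigot_tip []
top stud_tip [(0.82, array([0.5505, 0.0064, 0.1451]))]
top flange_mid [(0.6, array([0.5017, 0.0053, 0.1495]))]
top keeper_tab [(0.63, array([0.4969, 0.112 , 0.1469]))]
```

View pics/c.png

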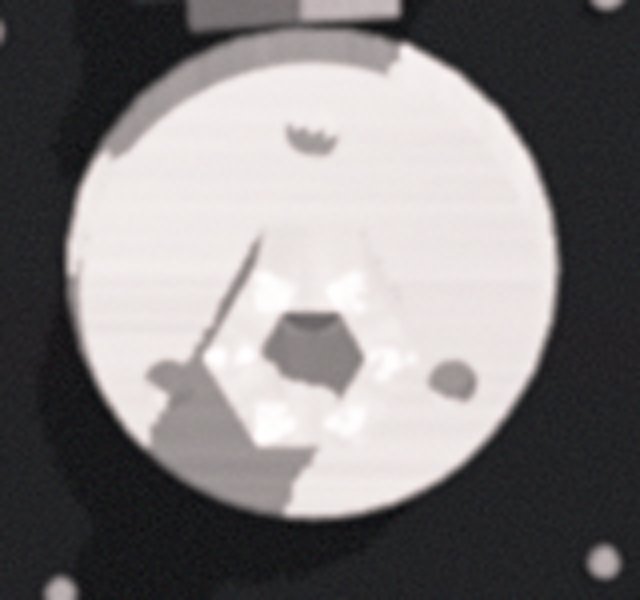

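```bash
cat >> h.py <<'E'
O=np.array([.522,.0068,.1112]); YAW=np.radians(2.9); P=frame(YAW)
def tool(phi):  # tool y at angle phi deg from plinth x, tool z=-pz
    a=np.radians(phi); y=P@[np.cos(a),np.sin(a),0]; z=-P[:,2]; return np.c_[np.cross(y,z),y,z]
def at(x,y,z): return O+P@[x,y,z]
def where():
    s=ctrl.read_state(); M=P.T@R.from_rotvec(s['tcp_rot']).as_matrix()
    print('t',s['time_s'],'plinth pos',P.T@(s['tcp_pos']-O),'phi',np.degrees(np.arctan2(M[1,1],M[0,1])),'zaxis',M[:,2],'F',P.T@s['force'],'M',P.T@s['wrist_torque'],'grip',s['grip_width'],'q6',s['qpos'][5])
E
python3 - <<'E'
from h import *
c=cam('wrist')
for uv in [(170,28),(452,12),(437,253),(207,260)]: print('corner',onplane(uv,c,P,O,-.006))
hs=[onplane(uv,c,P,O,.024) for uv in [(318,133),(282,190),(353,190)]]
for h in hs: print('hole',h,np.degrees(np.arctan2(h[1],h[0])))
for uv in [(291.3,365),(311,173)]: pass
for uv in [(311.3,173),(325,173),(304.5,206.8),(319,206.8),(291.3,183.8),(343,184.5)]: print('hex',onplane(uv,c,P,O,.074))
where()
go(tool(-32.7),at(-.001,0,.1)); go(tool(-32.7),at(-.001,0,.033))
E
```

```text
corner [-0.1373  0.1437 -0.006 ]
corner [ 0.136   0.1452 -0.006 ]
corner [ 0.1385 -0.1127 -0.006 ]
corner [-0.1389 -0.1095 -0.006 ]
hole [0.0023 0.0395 0.024 ] 86.72440706125549
hole [-0.0374 -0.0167  0.024 ] -155.89574084480324
hole [ 0.0356 -0.02    0.024 ] -29.354087505913306
hex [-0.0047  0.0118  0.074 ]
hex [0.0069 0.0113 0.074 ]
hex [-0.0123 -0.0184  0.074 ]
hex [ 0.0005 -0.019   0.074 ]
hex [-0.0224  0.003   0.074 ]
hex [0.022  0.0004 0.074 ]
t 3.95 plinth pos [0.0004 0.0017 0.1981] phi -2.546989662895993 zaxis [-0.0003 -0.0238 -0.9997] F [0.0515 0.0628 0.8125] M [ 0.0951  0.4059 -0.0084] grip 0.9966399293059505 q6 1.582215278461371
t 3.95 rot [0.007  0.0231 0.5262] dpos [ 0.0006 -0.0014  0.0981] deg 30.182680860802027
t 3.95 rot [0.007  0.0231 0.5262] dpos [ 0.0022 -0.0014  0.1651] deg 30.182680860802027
```

play_rows(rot=[[0.007,0.023,0.526],[0.007,0.023,0.526],[0.007,0.023,0.526],[0.007,0.023,0.526],[0.007,0.023,0.526],[0.007,0.023,0.526],[0.007,0.023,0.526],[0.007,0.023,0.526],[0.007,0.023,0.526],[0.007,0.023,0.526]], delta_pos=[[0.001,-0.001,0.04],[0.001,-0.001,0.08],[0.001,-0.001,0.098],[0.001,-0.001,0.098],[0.001,-0.001,0.098],[0.001,-0.001,0.115],[0.002,-0.001,0.13],[0.002,-0.001,0.145],[0.002,-0.001,0.159],[0.002,-0.001,0.159]], hand=[1,1,1,1,1,1,1,1,1,1])

```text
time_s: 4.95
tcp_pos: [0.5029, 0.0058, 0.1445]
tcp_rot: [2.466, 1.432, 0.63]
force: [0.1, -0.4, 0.1]
grip_width: 0.998
```

```bash
python3 - <<'E'
from h import *
where(); c=cam('wrist'); save(c,'d.png')
for q in ['flange_mid','flange_hole','keeper_tab']: print(q,[(a,P.T@(p-O)) for a,p in find('wrist',q,c)])
go(tool(-32.7),at(-.001,0,.033))
E
```

```text
t 4.95 plinth pos [-0.0013 -0.      0.0384] phi -32.59479744112967 zaxis [-0.0019  0.     -1.    ] F [ 0.1024 -0.3699  0.0518] M [ 0.0466  0.4381 -0.0103] grip 0.998406002829972 q6 2.091585033254306
flange_mid [(0.79, array([0.0006, 0.001 , 0.0408]))]
flange_hole [(0.84, array([-0.0006,  0.0398,  0.0133]))]
keeper_tab [(0.74, array([-0.0022,  0.1068,  0.0401]))]
t 5.15 rot [ 0.0015 -0.0008  0.001 ] dpos [-0.0007 -0.0012  0.0069] deg 0.11208681074706643
```

View pics/d.png

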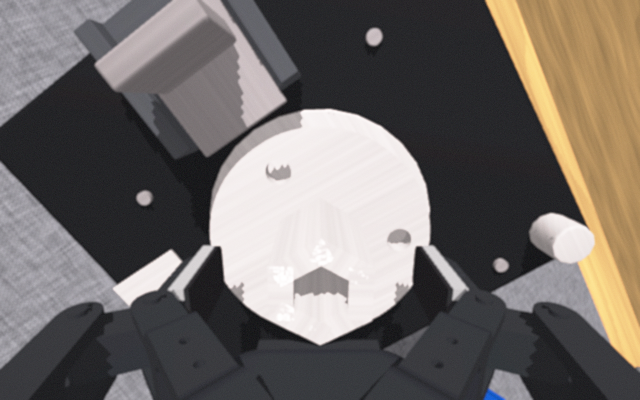

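The boss stands centred between the open fingers (320,290) with its flats parallel to the pads. I'll close on it now.

play_rows(rot=[[0,0,0],[0,0,0],[0,0,0],[0,0,0],[0,0,0],[0,0,0],[0,0,0],[0,0,0]], delta_pos=[[0,0,0.005],[0,0,0.005],[0,0,0.005],[0,0,0.005],[0,0,0.005],[0,0,0.005],[0,0,0.005],[0,0,0.005]], hand=[1,0.3,0.3,0.3,0.3,0.3,0.3,0.3], force=40)

```text
time_s: 5.95
tcp_pos: [0.5054, 0.0059, 0.1412]
tcp_rot: [2.466, 1.43, 0.632]
force: [-3.2, -0.6, 3.5]
grip_width: 0.466
```

```bash
python3 - <<'E'
from h import *
where(); go(tool(0),at(0,0,.034))
E
```

```text
t 5.95 plinth pos [-0.0006 -0.0001  0.0343] phi -32.68699314698932 zaxis [ 0.0001 -0.     -1.    ] F [-1.1935 -0.4881  4.5879] M [ 0.0634  0.7755 -0.0096] grip 0.4661274713676431 q6 2.093404762741586
t 5.95 rot [ 0.0001  0.     -0.5705] dpos [0.0004 0.0004 0.0003] deg 32.68699331625266
```

play_rows(rot=[[0,0,-0.1],[0,0,-0.22],[0,0,-0.34],[0,0,-0.46],[0,0,-0.571],[0,0,-0.571],[0,0,-0.571]], delta_pos=[[0,0,-0.001],[0,0,-0.001],[0,0,-0.001],[0,0,-0.001],[0,0,-0.001],[0,0,-0.001],[0,0,-0.001]], hand=[0.3,0.3,0.3,0.3,0.3,0.3,0.3])

```text
time_s: 6.65
tcp_pos: [0.504, 0.0058, 0.1407]
tcp_rot: [1.907, 2.002, 0.497]
force: [0.4, -0.7, -4.7]
grip_width: 0.461
```

```bash
python3 - <<'E'
from h import *
where(); c=cam('wrist'); save(c,'e.png')
for q in ['flange_mid','flange_hole','stud_tip','keeper_tab']: print(q,[(a,P.T@(p-O)) for a,p in find('wrist',q,c)])
E
```

```text
t 6.65 plinth pos [-0.002  -0.0001  0.0345] phi -0.10593734529029956 zaxis [-0.0028  0.     -1.    ] F [-1.9046 -0.6927 -4.273 ] M [ 0.0339  0.8819 -0.0604] grip 0.4605555783121683 q6 1.5245841365314488
flange_mid [(0.55, array([-0.0021, -0.0008,  0.0417]))]
flange_hole [(0.84, array([-0.0257,  0.0369,  0.011 ]))]
stud_tip [(0.96, array([ 0.0435, -0.0007,  0.0181]))]
keeper_tab []
```

View pics/e.png

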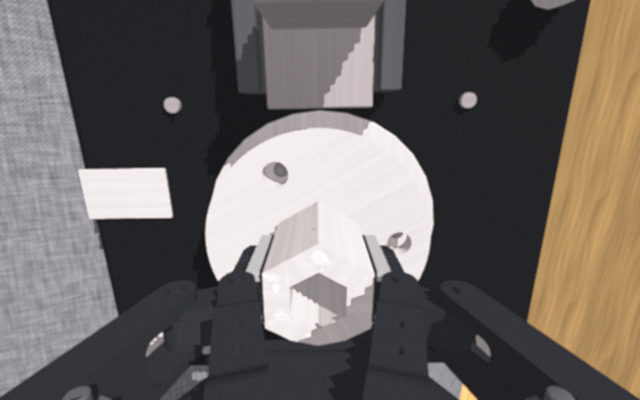

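The flange is turned, and stud tips show inside the holes at (400,241) and (278,171). I'll lower it gently and watch the force.

play_rows(rot=[[0,0,0],[0,0,0],[0,0,0],[0,0,0]], delta_pos=[[0,0,0.002],[0,0,0.004],[0,0,0.005],[0,0,0.005]], hand=[0.3,0.3,0.3,0.3])

```text
time_s: 7.3
tcp_pos: [0.5073, 0.0059, 0.1372]
tcp_rot: [1.903, 2.002, 0.498]
force: [0.3, -0.3, -4.8]
grip_width: 0.467
```

```bash
python3 - <<'E'
from h import *
where()
E
```

```text
t 7.3 plinth pos [-0.0008 -0.0001  0.0299] phi 0.021280411046557576 zaxis [-0.0006 -0.0001 -1.    ] F [-1.9742 -0.2998 -4.3916] M [0.0343 0.9359 0.0009] grip 0.46725129354797684 q6 1.5227230696816736
```

play_rows(rot=[[0,0,0],[0,0,0],[0,0,0],[0,0,0],[0,0,0]], delta_pos=[[0,0,0.002],[0,0,0.004],[0,0,0.006],[0,0,0.008],[0,0,0.008]], hand=[0.3,0.3,0.3,0.3,0.3])

```text
time_s: 7.8
tcp_pos: [0.511, 0.0062, 0.13]
tcp_rot: [1.903, 2.003, 0.498]
force: [0.0, 0.2, -4.5]
grip_width: 0.461
```

```bash
python3 - <<'E'
from h import *
where()
E
```

```text
t 7.8 plinth pos [-0.0009 -0.0001  0.0218] phi 0.02746810167084155 zaxis [-0.0007 -0.     -1.    ] F [-2.1004  0.1589 -4.0036] M [-0.07    0.9719 -0.0259] grip 0.461128792794092 q6 1.5231295342765172
```

play_rows(rot=[[0,0,0],[0,0,0],[0,0,0],[0,0,0]], delta_pos=[[0,0,0.001],[0,0,0.002],[0,0,0.003],[0,0,0.003]], hand=[0.3,0.3,0.3,0.3])

```text
time_s: 8.2
tcp_pos: [0.512, 0.0062, 0.129]
tcp_rot: [1.902, 2.002, 0.5]
force: [-12.2, -1.4, 10.4]
grip_width: 0.463
```

```bash
python3 - <<'E'
from h import *
where()
E
```

```text
t 8.2 plinth pos [-0.0005 -0.0001  0.0204] phi 0.028505513599445777 zaxis [ 0.0008 -0.0001 -1.    ] F [-5.9122 -0.7597 14.8864] M [ 0.0148  1.5721 -0.0156] grip 0.46319408776415627 q6 1.5232565374903657
```

The flange met a firm stop after 13.9 mm of travel, against 14 mm expected. I'll open, retract and check.

play_rows(rot=[[0,0,0],[0,0,0],[0,0,0],[0,0,0],[0,0,0],[0,0,0],[0,0,0],[0,0,0],[0,0,0]], delta_pos=[[0,0,-0.001],[0,0,-0.001],[0,0,-0.001],[0,0,-0.001],[0,0,-0.02],[0,0,-0.05],[0,0,-0.08],[0,0,-0.11],[0,0,-0.11]], hand=[0.8,0.8,0.8,0.8,0.8,0.8,0.8,0.8,0.8])

```text
time_s: 9.1
tcp_pos: [0.4626, 0.0035, 0.2295]
tcp_rot: [1.897, 1.997, 0.506]
force: [1.5, 0.4, 0.7]
grip_width: 0.801
```

```bash
python3 - <<'E'
from h import *
where(); c=cam('wrist'); save(c,'f.png')
for q in ['flange_mid','flange_hole','stud_tip','keeper_tab']: print(q,[(a,P.T@(p-O)) for a,p in find('wrist',q,c)])
c=cam('scene')
for q in ['flange_mid','stud_tip','keeper_tab']: print('scene',q,[(a,P.T@(p-O)) for a,p in find('scene',q,c)])
go(tool(0),at(0,.140,.13)); go(tool(0),at(0,.140,.035)); go(tool(0),at(0,.12,.035))
E
```

```text
t 9.1 plinth pos [ 0.003  -0.0002  0.1324] phi 0.03779387178378163 zaxis [ 0.0081 -0.0006 -1.    ] F [ 1.7061  0.3607 -0.089 ] M [-0.0122  0.4391 -0.0345] grip 0.8009361153181751 q6 1.5156837969458237
flange_mid [(0.73, array([0.0001, 0.0025, 0.0277]))]
flange_hole [(0.89, array([-0.0218,  0.0378,  0.0008]))]
stud_tip [(0.57, array([ 0.0404, -0.0016,  0.0207]))]
keeper_tab [(0.71, array([-0.0031,  0.1052,  0.0425])), (0.7, array([ 0.0003, -0.0024,  0.0302]))]
scene flange_mid [(0.67, array([ 0.0038, -0.0024,  0.0293]))]
scene stud_tip [(0.77, array([ 0.0433, -0.0015,  0.0153]))]
scene keeper_tab [(0.52, array([-0.0032,  0.1054,  0.0399]))]
t 9.55 rot [-0.0021 -0.      0.0005] dpos [ 0.1401  0.0014 -0.0018] deg 0.12454776710175942
t 9.55 rot [-0.0021 -0.      0.0005] dpos [0.14   0.0016 0.0932] deg 0.12454776710175942
t 9.55 rot [-0.0021 -0.      0.0005] dpos [0.12   0.0016 0.0932] deg 0.12454776710175942
```

View pics/f.png

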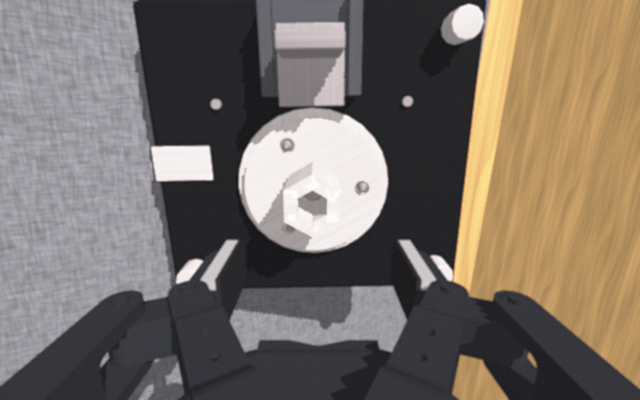

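The flange is flat, with the stud ends showing through its holes at (287,145) and (362,188), and the estimated mid height is about 29 mm. The keeper tab is at y ≈ 105 mm. I'll shut the fingers and come down behind it.

play_rows(rot=[[0,0,0],[0,0,0],[0,0,0],[0,0,0],[0,0,0],[0,0,0],[0,0,0],[0,0,0],[0,0,0],[0,0,0],[0,0,0]], delta_pos=[[0.04,0,0],[0.08,0,0],[0.12,0,0],[0.145,0,0],[0.145,0,0],[0.145,0,0],[0.145,0,0.03],[0.145,0,0.06],[0.145,0,0.08],[0.145,0,0.094],[0.145,0,0.094]], hand=[0,0,0,0,0,0,0,0,0,0,0])

```text
time_s: 10.65
tcp_pos: [0.4968, 0.1485, 0.1394]
tcp_rot: [1.906, 2.002, 0.492]
force: [0.4, 0.1, -0.8]
grip_width: 0.003
```

```bash
python3 - <<'E'
from h import *
where(); c=cam('wrist'); save(c,'g.png')
E
```

```text
t 10.65 plinth pos [-0.0027  0.1428  0.0333] phi -0.06615368946274758 zaxis [-0.0045 -0.0029 -1.    ] F [-0.0328  0.0881 -0.8432] M [-0.0196  0.4845  0.0121] grip 0.0028567375576162694 q6 1.8662671666221464
```

View pics/g.png

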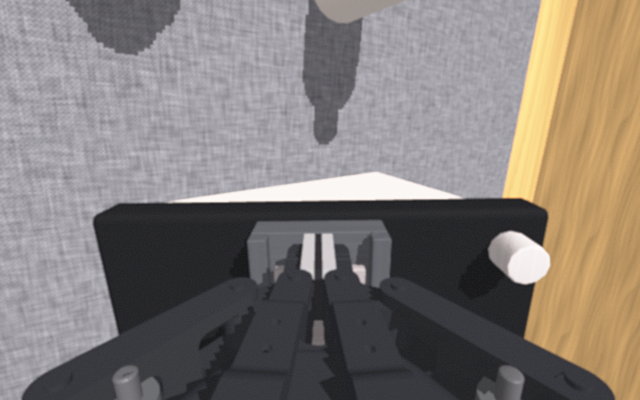

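The shut fingers (318,240) are behind the tab, between the rails. I'll push toward the hub.

play_rows(rot=[[0,0,0],[0,0,0],[0,0,0],[0,0,0],[0,0,0],[0,0,0],[0,0,0],[0,0,0],[0,0,0]], delta_pos=[[-0.008,0,0],[-0.014,0,0],[-0.018,0,0],[-0.022,0,0],[-0.026,0,0],[-0.03,0,0],[-0.033,0,0],[-0.035,0,0],[-0.035,0,0]], hand=[0,0,0,0,0,0,0,0,0])

```text
time_s: 11.6
tcp_pos: [0.4999, 0.1155, 0.1423]
tcp_rot: [1.902, 2.001, 0.5]
force: [-0.3, 3.2, 1.6]
grip_width: -0.0
```

```bash
python3 - <<'E'
from h import *
where()
E
```

```text
t 11.6 plinth pos [-0.      0.1097  0.0352] phi 0.009893917845693144 zaxis [ 0.001  -0.0003 -1.    ] F [0.6152 3.2459 1.5025] M [0.4944 0.2065 0.0252] grip -0.00012282814951940877 q6 1.7868347915483338
```

Contact at about 3 N, which is the sliding friction. I'll keep going to the stop.

play_rows(rot=[[0,0,0],[0,0,0],[0,0,0],[0,0,0],[0,0,0]], delta_pos=[[-0.002,0,0],[-0.004,0,0],[-0.005,0,0],[-0.006,0,0],[-0.006,0,0]], hand=[0,0,0,0,0])

```text
time_s: 12.1
tcp_pos: [0.4998, 0.1095, 0.1418]
tcp_rot: [1.903, 2.002, 0.499]
force: [1.4, 2.3, 1.4]
grip_width: 0.0
```

```bash
python3 - <<'E'
from h import *
where()
E
```

```text
t 12.1 plinth pos [-0.0006  0.1037  0.035 ] phi 0.02053995109994888 zaxis [-0.0001 -0.0004 -1.    ] F [1.968  2.1775 0.5056] M [0.5746 0.0716 0.037 ] grip 8.446101806838497e-05 q6 1.772910710827366
```

play_rows(rot=[[0,0,0],[0,0,0],[0,0,0],[0,0,0],[0,0,0]], delta_pos=[[-0.001,0,0],[-0.002,0,0],[-0.003,0,0],[-0.004,0,0],[-0.004,0,0]], hand=[0,0,0,0,0])

```text
time_s: 12.6
tcp_pos: [0.4998, 0.1083, 0.1419]
tcp_rot: [1.902, 2.008, 0.505]
force: [1.1, 10.3, -0.0]
grip_width: 0.003
```

```bash
python3 - <<'E'
from h import *
where()
E
```

```text
t 12.6 plinth pos [-0.0007  0.1025  0.0352] phi 0.11226019868941665 zaxis [-0.0004  0.0064 -1.    ] F [ 1.4602 10.2583 -0.7865] M [2.1261 0.2486 0.0305] grip 0.0026691575799618053 q6 1.7634454271562172
```

play_rows(rot=[[0,0,0],[0,0,0],[0,0,0]], delta_pos=[[-0.001,0,0],[-0.002,0,0],[-0.002,0,0]], hand=[0,0,0])

```text
time_s: 12.9
tcp_pos: [0.4997, 0.1083, 0.142]
tcp_rot: [1.901, 2.012, 0.51]
force: [0.0, 15.6, 0.0]
grip_width: 0.003
```

```bash
python3 - <<'E'
from h import *
where()
E
```

```text
t 12.9 plinth pos [-0.0006  0.1024  0.0352] phi 0.18089102511555216 zaxis [-0.0006  0.0112 -0.9999] F [ 0.7511 15.6251 -0.3491] M [3.16   0.2872 0.0911] grip 0.0031557525661995295 q6 1.7587470621509909
```

The force rises with no further motion, so the keeper is at its hard stop. I'll back off, retract and check.

play_rows(rot=[[0,0,0],[0,0,0],[0,0,0],[0,0,0],[0,0,0],[0,0,0],[0,0,0],[0,0,0],[0,0,0],[0,0,0],[0,0,0]], delta_pos=[[0.01,0,0],[0.02,0,0],[0.025,0,0],[0.025,0,-0.03],[0.025,0,-0.06],[0.025,0,-0.1],[0.0,0,-0.13],[-0.04,0,-0.15],[-0.08,0,-0.16],[-0.1,0,-0.16],[-0.1,0,-0.16]], hand=[0,0,0,0,0,0,0,0,0,0,0])

```text
time_s: 14.0
tcp_pos: [0.4298, -0.0026, 0.2835]
tcp_rot: [1.907, 1.996, 0.496]
force: [0.5, 0.8, 0.2]
grip_width: -0.003
```

```bash
python3 - <<'E'
from h import *
where(); c=cam('wrist'); save(c,'i.png')
for n in ['wrist','scene','top']:
  if n!='wrist': c=cam(n)
  for q in ['flange_mid','flange_hole','stud_tip','keeper_tab']: print(n,q,[(a,P.T@(p-O)) for a,p in find(n,q,c)][:1])
for q in ['oil','weight','tray']: print(q,find('top',q,c)[:1])
E
```

```text
t 14.0 plinth pos [-0.0009 -0.0047  0.1956] phi -0.2424504957852476 zaxis [ 0.0003 -0.0039 -1.    ] F [ 0.557   0.8145 -0.1001] M [-0.006   0.5467 -0.0119] grip -0.0029973035118793442 q6 1.5037658616760898
wrist flange_mid [(0.7, array([-0.0004,  0.0008,  0.0271]))]
wrist flange_hole [(0.65, array([-0.025 ,  0.0344, -0.0031]))]
wrist stud_tip [(0.56, array([ 0.0409, -0.0002,  0.0163]))]
wrist keeper_tab [(0.55, array([-0.0014,  0.0835,  0.0404]))]
scene flange_mid [(0.97, array([ 0.0032, -0.0022,  0.0278]))]
scene flange_hole [(0.62, array([-0.0177,  0.0354, -0.0004]))]
scene stud_tip [(0.77, array([ 0.0413, -0.0028,  0.0162]))]
scene keeper_tab []
top flange_mid [(0.75, array([-0.0017, -0.0002,  0.0315]))]
top flange_hole [(0.61, array([-0.0253,  0.0351,  0.0001]))]
top stud_tip [(0.63, array([ 0.0425, -0.0004,  0.0172]))]
top keeper_tab [(0.55, array([-0.0017, -0.0012,  0.0056]))]
oil [(0.71, array([0.5819, 0.313 , 0.004 ]))]
weight []
tray [(0.74, array([ 0.5664, -0.3748,  0.0006]))]
```

View pics/i.png

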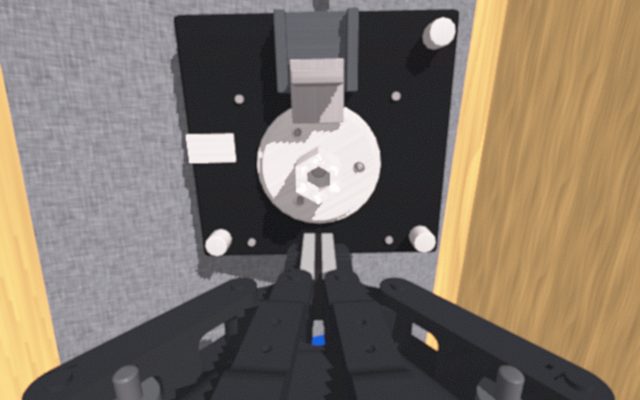

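The keeper tongue, ending at (318,122), now laps over the rim of the seated flange. The stud tips show in all three holes, at (298,133), (359,167) and (299,200), and the gripper is clear. Handing in.

```bash
python3 -c "
from h import *
ctrl.hand_in(); where()"
```

```text
the job is handed in; nothing more can be done
the job is handed in; nothing more can be done
```

The flange is seated on its studs, the keeper is fully in over its rim, and the job is handed in at about 14 s of the 42 s allowed.

- **Flange:** I gripped the boss, turned the flange about 33° to line up with the studs, and lowered it 13.9 mm (14 expected) to a firm stop. The final images put its mid height at 27 to 31 mm (30 expected), and stud ends show in all three holes.
- **Keeper:** I pushed it with shut fingers at about 3 N until it stopped dead, and the force then rose to 16 N. The wrist camera puts the tab at 84 mm from the hub axis (86 expected), and the picture shows the tongue over the rim. The gripper then backed off and was touching nothing.
- **Check that disagreed:** After the push, the top camera's one low-confidence keeper reading fell on the hub, so I discarded it as a misdetection. The scene camera did not find the keeper.
- **Bystanders:** The oil is where it was. The tray was found only in the last check and the weight was missed there, so neither has a before-and-after comparison. The arm did not go near either.

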